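# Set the primed figures on their display plinths

### The job

Stand each of the four grey primed figures on the wooden plinth whose black inlay has the shape and size of the figure's base (large round, small round, square, oblong), centred on the inlay with the square and oblong bases lined up with theirs; which way a figure faces does not matter. Set the figures down rather than dropping them, keep them upright throughout, and do not knock over the blue or the brown paint bottle standing among them.

Things in the scene. Friction and masses are not known exactly. Their poses are not given: they have to be found in the camera images.
- giant: Stout primer-grey figure on the LARGE ROUND base (60 mm across, 6 mm thick), 87 mm tall. Box-shaped torso from 33 to 67 mm above the underside, 26 mm thick along x and 44 mm wide along y, plus arms to 74 mm along y: grip it front to back, along x. Round head above, legs below. About 160 g. Origin: centre of the base's underside; z up, faces -x.
- soldier: Small slim primer-grey figure on the SMALL ROUND base (40 mm across, 6 mm thick), 85 mm tall. Box-shaped torso from 33 to 63 mm above the underside, 20 mm thick along x and 24 mm wide along y, plus arms to 40 mm along y: grip it front to back, along x. About 70 g. Origin: centre of the base's underside; z up, faces -x.
- wizard: Primer-grey robed figure with a pointed hat (brim 24 mm wide) on the SQUARE base (50 x 50 mm, 6 mm thick), 97 mm tall. The robe is a round column 26 mm in diameter from 26 to 64 mm above the underside, wider below. A staff 4 mm thick, 88 mm tall, stands at y = -20 mm: grip the robe along x. About 100 g. Origin: centre of the base's underside; z up, faces -x.
- rider: Primer-grey horse and rider on the OBLONG base (76 mm along x, 36 mm along y, 6 mm thick), 89 mm tall. The horse's barrel is a box 56 mm long (x) and 24 mm wide (y) from 29 to 51 mm above the underside; the rider's torso above it is also 24 mm wide, to 75 mm: grip along y at the middle. The horse's muzzle reaches x = -46 mm. About 120 g. Origin: centre of the base's underside; z up, faces -x.
- plinth_large_round: Pale wooden display plinth, round, 84 mm across, with a round black inlay 72 mm across on top; for the large round base. Fixed to the table, 18 mm high, flat on top with nothing standing up (the inlay is only a colour). The origin is the centre of its underside, on the table; its flat top is at z = +18 mm.
- plinth_small_round: Pale wooden display plinth, round, 64 mm across, with a round black inlay 52 mm across on top; for the small round base. Fixed to the table, 18 mm high, flat on top with nothing standing up (the inlay is only a colour). The origin is the centre of its underside, on the table; its flat top is at z = +18 mm.
- plinth_square: Pale wooden display plinth, 74 x 74 mm, with a square black inlay 62 x 62 mm on top; for the square base. x and y run along its edges. Fixed to the table, 18 mm high, flat on top with nothing standing up (the inlay is only a colour). The origin is the centre of its underside, on the table; its flat top is at z = +18 mm.
- plinth_oblong: Pale wooden display plinth, 100 mm along x and 60 mm along y, with an oblong black inlay 88 x 48 mm on top; for the oblong base. Fixed to the table, 18 mm high, flat on top with nothing standing up (the inlay is only a colour). The origin is the centre of its underside, on the table; its flat top is at z = +18 mm.
- bottle_a: Blue-bodied dropper bottle of paint with a white cap and a paper label, 26 mm in diameter, 78 mm tall, standing loose among the figures; not to be knocked over. The origin is the centre of its underside.
- bottle_b: Red-brown-bodied dropper bottle of paint with a white cap and a paper label, 26 mm in diameter, 78 mm tall, standing loose among the figures; not to be knocked over. The origin is the centre of its underside.

How it is judged (in metres and radians):
At the end, for the whole second after the job is handed in: Each figure at rest on its own plinth, base flat on the top, upright within 0.1 rad, centre within 10 mm of the plinth's; the square base within 0.25 rad of its inlay (any of four ways), the oblong base within 0.25 rad of its inlay (either way round) (horizontal distance between giant and plinth_large_round below 0.01 m and z of giant in the frame of plinth_large_round between 0.015 and 0.022 m and angle between each of giant, soldier, wizard, rider's own z axis and vertical below 0.1 rad and linear speed of each of giant, soldier, wizard, rider below 0.02 m/s and angular speed of each of giant, soldier, wizard, rider below 0.2 rad/s and horizontal distance between soldier and plinth_small_round below 0.01 m and z of soldier in the frame of plinth_small_round between 0.015 and 0.022 m and horizontal distance between wizard and plinth_square below 0.01 m and z of wizard in the frame of plinth_square between 0.015 and 0.022 m and horizontal distance between rider and plinth_oblong below 0.01 m and z of rider in the frame of plinth_oblong between 0.015 and 0.022 m and (angle between the x axis of wizard and the x axis of plinth_square, either way round below 0.25 rad or angle between the x axis of wizard and the y axis of plinth_square, either way round below 0.25 rad) and angle between the x axis of rider and the x axis of plinth_oblong, either way round below 0.25 rad); the robot touches nothing.
It fails at once if a figure is tipped over (more than 35 degrees) (angle between any of giant, soldier, wizard, rider's own z axis and vertical above 0.61 rad).
It fails at once if a figure is let go in the air, its base more than 50 mm above the table ((height (world z) of giant above 0.05 m and contact force between the fingers and giant below 0.02 N) or (height (world z) of soldier above 0.05 m and contact force between the fingers and soldier below 0.02 N) or (height (world z) of wizard above 0.05 m and contact force between the fingers and wizard below 0.02 N) or (height (world z) of rider above 0.05 m and contact force between the fingers and rider below 0.02 N)).
It fails at once if a paint bottle is knocked over (angle between any of bottle_a, bottle_b's own z axis and vertical above 0.6 rad).
It also fails if it takes over 106 s, if anything falls off the work surface, if the arm or the gripper's body presses on something with over 40 N, if the wrist force passes 120 N, or if a joint passes its speed limit or range.

### The arm

A 6-joint arm with a two-finger parallel gripper is mounted at the origin on the work surface. World frame = base frame: x ahead of the robot, y to its left, z up, the work surface at z = 0. Lengths are in mm, angles in degrees, forces in N, time in s.
With the tool pointing down it reaches from about 275 to 725 mm from the base axis. Payload 15.9 kg.
Tool frame: the origin (TCP) lies at the very end of the fingers, on their centre line; the grasp point (between the pads) lies 19 mm behind it; z points along the fingers, y is the line along which they close (so a half turn about z gives the same grasp; the last joint's range is limited). The gripper opens to 85 mm and grips with 20 to 120 N. Pads are 22 mm wide; open, the fingers measure 114 mm over their backs; the gripper's body (76 mm by 85 mm) begins 54 mm behind the grasp point. The pads swing forward as they close: fully open they stand 13 mm farther back than shut.
Start: joints at [76.203, 12.198, -1.971, 75.831, 0, 90], TCP at [119.235, 485.56, 231.306] pointing down, gripper open.
Joint ranges: [-170.91, 170.91], [-42.67, 98.43], [-65.05, 77.54], [-120.47, 116.71], [-90, 82.35], [-180, 180]. Speed limits (degrees/s): [108.29, 108.29, 136.94, 147.25, 180, 180].

### API

Orientations are given as a 3x3 rotation matrix whose columns are the frame's x, y, z axes.
In Python, from rig import ctrl gives the robot as it stands.
- The arm moves only by the tool arm_command, never from a script. Its argument "deltas" is a list of rows, each a list of 3 entries, a list of its own where there are three numbers: the shift along the tool's x, y, z in m, then the turn, a rotation vector about the tool's x, y, z in rad, then the finger opening in m, from 0 to 0.0854. In form: [[[x, y, z], [ax, ay, az], hand], ...]. A call has 1 to 10 rows; each row shifts and turns the commanded pose from where the row before left it, along the tool's axes as they then stand; what a row does not reach is not made up. A row lasts 1/10 s, in which the tool goes at most 50 mm and 8.59 degrees, less where a joint would pass 70% of its speed; a pose out of reach is approached as far as the arm can. A call with a gripper value outside its range is refused whole. The fingers move at their own pace and stop on an object; "force" is the grip in N (left out, the last holds). Time passes only in rows, so rows that do not move let the fingers close. It gives the time, the measured TCP pose, the force, the opening and the grip force at its end, in the units of the state.
- ctrl.state(): the state, without advancing time (a new reading comes with each control period).
- ctrl.camera(name): name is "side" or "top"; returns a dict with "img" (480x640x3 uint8, red, green, blue), "intrinsics" (3x3 intrinsics, pixels), "extrinsics" (4x4, takes a point from world to camera coordinates). Camera axes: x right, y down, z forward; pixel columns grow to the right and rows downward; lengths in mm; the calibration is good to about 2 mm. A picture is of the moment at which its call begins. There is no depth.
- ctrl.sign_off(): hands the job in; it is judged then, once.
The state is a dict: "time_s": time; "qpos": joint angles; "dq": joint speeds; "tau": joint torques, N m; "tcp_pos": TCP position; "ee_rot": TCP orientation; "contact_force": force on the tool from outside, world axes, zero at the start; "ft_torque": the same for the moment, N m; "width": finger opening in mm; "gripper_force": force on a finger pad.
Only numpy, scipy, OpenCV 4.12 (cv2) and the standard library are available. Lean on these libraries where they do the work, as an engineer would, in place of code of your own. Each camera call takes 0.05 s, during which the arm holds its last target. There are 200 camera calls.

## Working session

There is one attempt and no reset: what is moved stays moved. The work goes in short steps, Python scripts to look and compute and a tool call to move; the robot and the scene stay as the last step left them, time stands still between calls to the robot, and variables do not carry over. Pictures are saved under pics/ and viewed, at most 14 in all, crops included, and the job is handed in when it is done.

Besides the shell and the picture viewer there is one more tool, called by a JSON object that holds its "fn" and its "kwargs". arm_command: Moves the arm, as the interface text tells. Its arguments: {"type":"object","properties":{"deltas":{"type":"array"},"force":{"type":"number"}},"required":["deltas"]}

```bash
mkdir -p pics; ls
python3 - <<'E'
from rig import ctrl
import cv2,numpy as np,pickle
np.set_printoptions(precision=3,suppress=True)
d={}
for n in("top","side"):
    c=ctrl.camera(n);d[n]=c
    cv2.imwrite(f"pics/{n}0.png",c["img"][:,:,::-1]);print(c["intrinsics"],c["extrinsics"])
pickle.dump(d,open("cams.pkl","wb"))
s=ctrl.state();print(s)
E
```

```text
pics
[[439.279   0.    325.243]
 [  0.    439.279 240.577]
 [  0.      0.      1.   ]] [[  0.123  -0.992   0.004   7.635]
 [ -0.969  -0.121  -0.215 520.931]
 [  0.214   0.023  -0.977 820.374]
 [  0.      0.      0.      1.   ]]
[[572.963   0.    321.406]
 [  0.    572.963 238.207]
 [  0.      0.      1.   ]] [[   0.992   -0.122   -0.022 -505.834]
 [  -0.09    -0.589   -0.804  123.082]
 [   0.085    0.799   -0.595 1027.801]
 [   0.       0.       0.       1.   ]]
{'time_s': 0.1, 'qpos': array([76.202, 12.222, -2.002, 75.831,  0.001, 90.001]), 'dq': array([-0.064, -0.043,  0.099,  0.016,  0.053,  0.054]), 'tau': array([ -0.001, -68.725,  48.781,   0.012,   0.   ,   0.   ]), 'tcp_pos': array([119.173, 485.298, 230.885]), 'ee_rot': array([[-0.971,  0.239, -0.   ],
       [ 0.239,  0.971, -0.001],
       [ 0.   , -0.001, -1.   ]]), 'contact_force': array([-0.03 , -0.163, -1.129]), 'ft_torque': array([-0.034,  0.022,  0.001]), 'gripper_force': 0.0, 'width': 85.61872525911618}
```

View pics/top0.png

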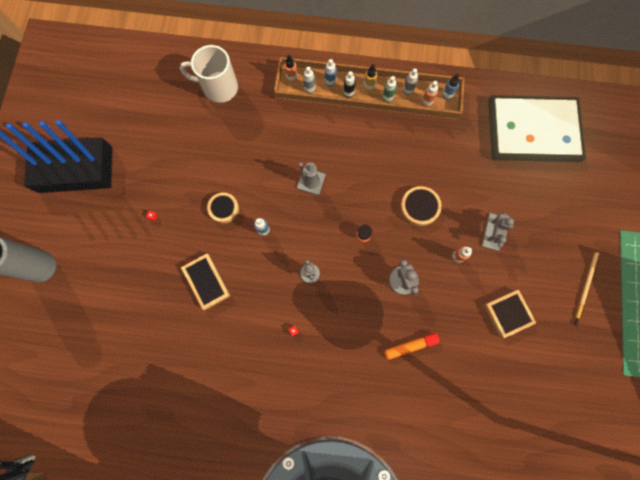

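View pics/side0.png

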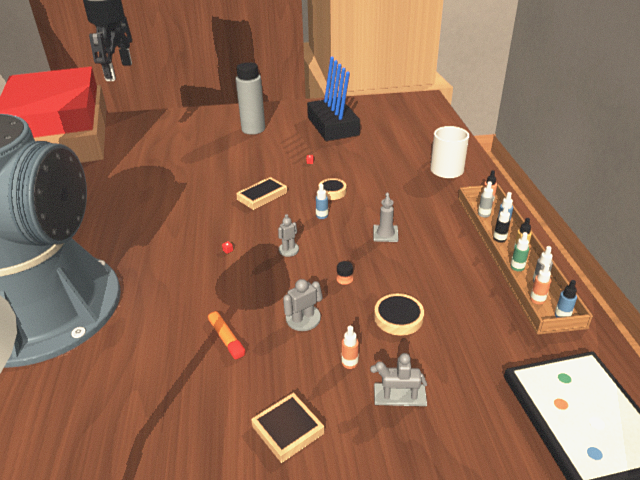

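```bash
cat > crop.py <<'E'
import cv2,sys
def crop(src,dst,x,y,w,h,k):
    im=cv2.imread(src)[y:y+h,x:x+w]; im=cv2.resize(im,None,fx=k,fy=k,interpolation=cv2.INTER_CUBIC)
    for i in range(-x%10,w,10):
        cv2.line(im,(i*k,0),(i*k,6),(0,255,255),1)
        if (x+i)%20==0: cv2.putText(im,str(x+i),(i*k+2,14),0,.35,(0,255,255),1)
    for j in range(-y%10,h,10):
        cv2.line(im,(0,j*k),(6,j*k),(0,255,255),1)
        if (y+j)%20==0: cv2.putText(im,str(y+j),(8,j*k+4),0,.35,(0,255,255),1)
    cv2.imwrite(dst,im)
E
python3 -c "
from crop import crop
crop('pics/top0.png','pics/t1.png',178,155,160,150,4)
crop('pics/top0.png','pics/t2.png',350,180,195,150,4)
crop('pics/side0.png','pics/s1.png',230,170,180,100,4)
crop('pics/side0.png','pics/s2.png',245,270,195,150,4)
"
```

```text
(no output)
```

View pics/t1.png

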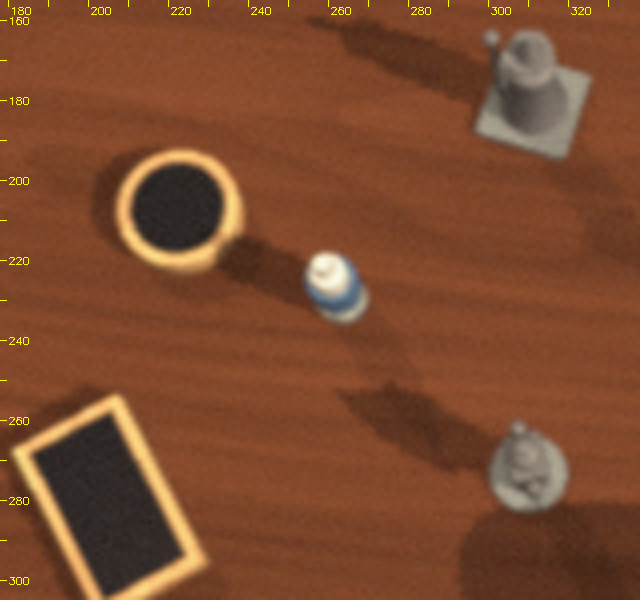

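View pics/t2.png

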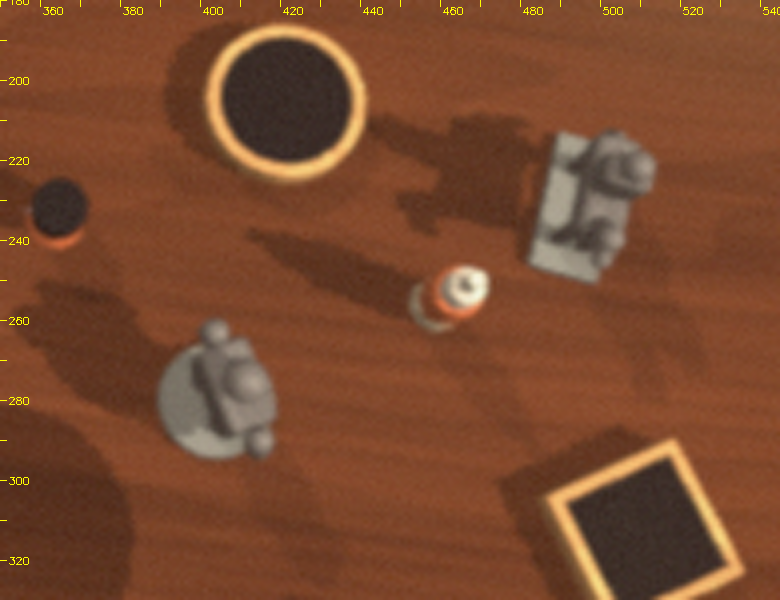

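View pics/s1.png

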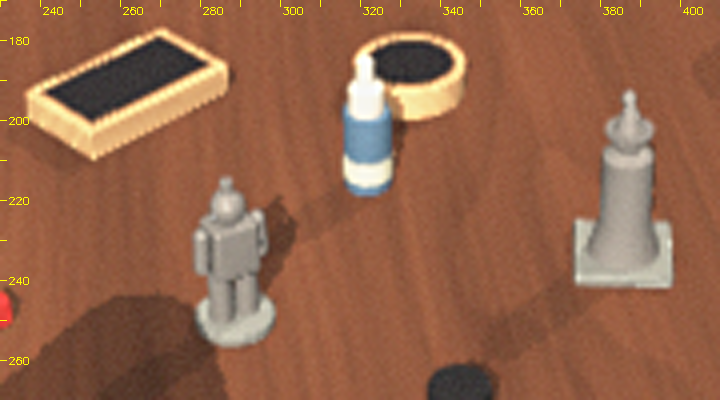

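View pics/s2.png

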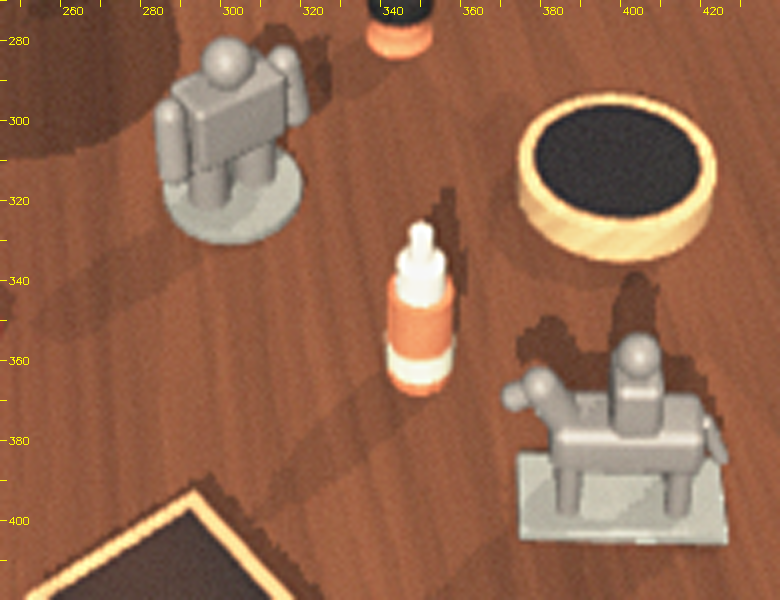

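```bash
cat > fit.py <<'E'
import cv2,numpy as np,pickle
from scipy.optimize import least_squares
np.set_printoptions(precision=1,suppress=True)
d=pickle.load(open("cams.pkl","rb"))
def proj(n,P):
    c=d[n];E=c["extrinsics"]; q=(E[:3,:3]@np.atleast_2d(P).T+E[:3,3:]).T@c["intrinsics"].T
    return q[:,:2]/q[:,2:]
def ray(n,px,z):
    c=d[n];E=c["extrinsics"];R=E[:3,:3];o=-R.T@E[:3,3]
    v=R.T@np.linalg.inv(c["intrinsics"])@[px[0],px[1],1]
    return o+v*(z-o[2])/v[2]
def fit(name,obs,x0,fz=True):
    # obs: (view, crop px, model point)
    off={"t1":("top",178,155),"t2":("top",350,180),"s1":("side",230,170),"s2":("side",245,270)}
    O=[(off[v][0],np.array([off[v][1]+p[0]/4,off[v][2]+p[1]/4]),np.array(m,float)) for v,p,m in obs]
    def f(q):
        c,s=np.cos(q[3]),np.sin(q[3]);r=[]
        for n,p,m in O: r+=list(proj(n,[q[0]+c*m[0]-s*m[1],q[1]+s*m[0]+c*m[1],q[2]+m[2]])[0]-p)
        return r
    r=least_squares(f,[*x0[:3],np.radians(x0[3])],loss="soft_l1")
    print(name,r.x[:3],"yaw",np.degrees(r.x[3]),"resid",np.array(f(r.x)))
E
cat > m1.py <<'E'
from fit import *
X0=[450,0,0]
def st(n,px): return list(ray(n,px,0))
fit("wizard",[("t1",(475,130),(25,-25,6)),("t1",(565,156),(25,25,3)),("t1",(591,77),(-25,25,6)),("t1",(491,38),(0,-20,86)),
 ("s1",(575,270),(25,25,6)),("s1",(671,268),(-25,25,6)),("s1",(668,222),(-25,-25,6)),("s1",(629,92),(0,0,97))],st("top",(311,181))+[170])
fit("soldier",[("t1",(528.5,472),(0,0,3)),("s1",(235.5,314),(0,0,6)),("s1",(203,222),(0,-17,58)),("s1",(259,217),(0,17,58))],st("top",(310,273))+[0])
fit("soldier_top",[("t1",(528.5,472),(0,0,3)),("s1",(235.5,314),(0,0,6)),("t1",(518,430),(0,17,60)),("t1",(537,490),(0,-17,60))],st("top",(310,273))+[-90])
fit("giant",[("t2",(217,400),(0,0,4)),("s2",(233,192),(0,0,6)),("t2",(215,333),(0,30,66)),("t2",(259,442),(0,-30,66)),("s2",(170,108),(0,-30,66)),("s2",(285,53),(0,30,66))],st("top",(404,280))+[0])
fit("rider",[("t2",(560,131),(38,18,6)),("t2",(530,262),(-38,18,6)),("t2",(598,281),(-38,-18,2)),("s2",(520,530),(-38,-18,6)),("s2",(727,532),(38,-18,6)),("s2",(517,455),(-38,18,6)),("s2",(515,396),(-44,0,66))],st("top",(495,230))+[0])
fit("botA",[("t1",(326,268),(0,0,75)),("s1",(365,58),(0,0,78)),("s1",(367,189),(0,0,0))],st("top",(262,228))+[0])
fit("botB",[("t2",(467,284),(0,0,78)),("s2",(422,224),(0,0,78)),("s2",(420,385),(0,0,0))],st("top",(458,258))+[0])
# inlays
m={}
for n,boxes in {"top":dict(LR=(395,180,50,50),SR=(205,190,38,38),SQ=(480,285,60,55),OB=(176,250,58,65)),
 "side":dict(LR=(370,288,60,40),SR=(322,176,26,18),SQ=(250,390,78,72),OB=(234,175,56,34))}.items():
    for k,(x,y,w,h) in boxes.items():
        im=d[n]["img"][y:y+h,x:x+w].astype(int)
        mk=((im.max(2)<85)&(im.max(2)-im.min(2)<25)).astype(np.uint8)
        cs,_=cv2.findContours(mk,0,cv2.CHAIN_APPROX_NONE);c=max(cs,key=cv2.contourArea)
        P=c[:,0,:]+[x,y]; M=cv2.moments(c); ctr=[M["m10"]/M["m00"]+x,M["m01"]/M["m00"]+y]
        W=np.array([ray(n,p,18)[:2] for p in P],np.float32)
        r=cv2.minAreaRect(W); m[n,k]=np.array(ctr)
        print(n,k,np.array(ctr),"rect@z18 ctr",np.array(r[0]),"size",np.array(r[1]),"ang",round(r[2],1))
for k in("LR","SR","SQ","OB"):
    if k=="SR": pass
    f=least_squares(lambda q:np.r_[proj("top",q)[0]-m["top",k],proj("side",q)[0]-m["side",k]],list(ray("top",m["top",k],18)))
    print(k,"triang",f.x,f.fun)
E
python3 m1.py
```

```text
wizard [655.4 118.9   5.6] yaw 170.05291172283867 resid [ 0.2 -0.1 -0.2  0.3  0.1 -1.3  0.  -1.2 -0.9  0.5  0.1  1.4 -0.5 -1.5
 -0.3  0.1]
soldier [456.   95.6   5. ] yaw -89.83944924915205 resid [ 0.  -0.7 -0.4 -1.6 -2.5  0.7  1.   0.4]
soldier_top [454.5  94.8   1.2] yaw -65.86001405616173 resid [ 0.4  0.3 -1.   0.2 -0.3 -1.6 -0.1 -0.1]
giant [465.2 -99.5   0. ] yaw -2223.0020748296333 resid [-0.5 -0.4 -0.6 -1.1 -0.1 -2.1  0.6 -0.5 -1.8  0.8  0.   0.5]
rider [ 592.8 -281.9    1.5] yaw -7.953482019886211 resid [-0.4 -0.9  0.6 -0.1 -0.3 -0.2  0.1  1.   0.8  0.5 -0.5  0.  -2.1 -2.6]
botA [535.  204.2   1.9] yaw 0.0 resid [ 0.1 -1.1 -0.6  1.1 -0.3 -0.6]
botB [ 529.8 -205.6   -6. ] yaw 0.0 resid [ 0.1 -1.8 -0.4  4.1 -0.3 -1.5]
top LR [421.1 204.7] rect@z18 ctr [ 627.4 -120.6] size [62.6 63. ] ang 26.1
top SR [222.  206.5] rect@z18 ctr [571. 299.] size [42.  42.8] ang 7.1
top SQ [511.1 313.2] rect@z18 ctr [ 422.2 -317.7] size [55.6 54.1] ang 30.0
top OB [204.4 281. ] rect@z18 ctr [410.7 307.2] size [81.3 41.3] ang 36.3
side LR [398.8 309.9] rect@z18 ctr [ 628.6 -118. ] size [63.7 67.7] ang 81.7
side SR [332.3 185.1] rect@z18 ctr [572.5 302. ] size [39.4 43.7] ang 81.0
side SQ [302.1 417.4] rect@z18 ctr [ 432.2 -310.2] size [37.8 58. ] ang 30.5
side OB [260.7 189.3] rect@z18 ctr [410.  312.3] size [81.6 40.1] ang 37.4
LR triang [ 627.5 -120.    19.2] [ 0.  -0.3 -0.3  0.1]
SR triang [570.9 298.3  21. ] [ 0.  -0.3 -0.3  0.1]
SQ triang [ 437.  -315.8   22.8] [ 0.2 -7.7 -5.2  1.1]
OB triang [409.7 306.3  20.9] [-0.   0.1  0.1 -0. ]
```

```bash
sed -i 's/ r=least_squares(f,\[\*x0\[:3\],np.radians(x0\[3\])\],loss="soft_l1")/ g=lambda q:f([q[0],q[1],0,q[2]]); r=least_squares(g,[x0[0],x0[1],np.radians(x0[3])],loss="soft_l1"); r.x=np.array([r.x[0],r.x[1],0,r.x[2]])/; s/fit("soldier_top.*//' fit.py
sed -i 's/im.max(2)<85)&(im.max(2)-im.min(2)<25/im.max(2)<110)\&(im.max(2)-im.min(2)<35/' m1.py
python3 m1.py | grep -v triang
cat > plan.py <<'E'
import sys,numpy as np
from rig import ctrl
s=ctrl.state();R=s["ee_rot"];p=s["tcp_pos"]
x,y,z,phi=map(float,sys.argv[1:5])
cur=np.degrees(np.arctan2(R[1,1],R[0,1]));
d=(phi-cur+180)%360-180
a=np.radians(cur+d);ty=np.array([np.cos(a),np.sin(a),0]);tz=np.array([0,0,-1]);tx=np.cross(ty,tz)
v=np.array([x,y,z])-p
np.set_printoptions(precision=4,suppress=True)
print("t",s["time_s"],"pos",p,"phi %.1f"%cur,"tilt",R[:2,2],"q",s["qpos"],"F",s["contact_force"],"w %.1f gf %.1f"%(s["width"],s["gripper_force"]))
print("turn az %.4f rad (min rows %.1f); then shift tool [m]"%(np.radians(-d),abs(d)/8.5),np.array([tx@v,ty@v,tz@v])/1000,"hor %.0f mm"%np.hypot(*v[:2]))
E
python3 plan.py 456 95 150 111
```

```text
wizard [656.6 120.3   0. ] yaw 170.31492293327076 resid [-0.2  0.2 -0.7  0.5 -0.6 -1.1 -0.5 -0.7 -0.4  2.3  0.4  3.1 -0.3  0.3
  0.   2.1]
soldier [456.6  97.    0. ] yaw -424.46703016556523 resid [-0.5 -0.8  0.  -0.1 -1.   4.5  0.3  0. ]
soldier_top [454.6  95.    0. ] yaw -65.81038469860098 resid [ 0.3  0.3 -0.8  0.6 -0.4 -1.5 -0.1 -0.1]
giant [465.2 -99.5   0. ] yaw -423.0012500142694 resid [-0.5 -0.4 -0.6 -1.1 -0.1 -2.1  0.6 -0.5 -1.8  0.8  0.   0.5]
rider [ 593.1 -281.6    0. ] yaw -7.976228614636488 resid [-0.8 -0.8  0.2 -0.1 -0.8 -0.2  0.2  1.4  0.8  1.  -0.4  0.5 -2.1 -2.2]
botA [535.2 205.1   0. ] yaw 0.0 resid [-0.2 -1.  -0.5  1.6 -0.2 -0.1]
botB [ 529.8 -204.8    0. ] yaw 0.0 resid [ 0.7 -2.5 -0.5  0.9 -0.4 -4.4]
top LR [421.1 204.6] rect@z18 ctr [ 627.7 -120.4] size [64.  64.3] ang 69.6
top SR [221.9 206.5] rect@z18 ctr [572.1 299.9] size [44.2 44.6] ang 7.1
top SQ [511.  313.3] rect@z18 ctr [ 422.2 -317.8] size [56.5 56. ] ang 30.0
top OB [204.5 280.9] rect@z18 ctr [410.8 307.2] size [82.9 42.4] ang 37.1
side LR [398.8 309.9] rect@z18 ctr [ 628.7 -118. ] size [63.7 68.1] ang 81.7
side SR [332.3 185.2] rect@z18 ctr [572.5 302. ] size [39.4 43.7] ang 81.0
side SQ [286.9 422.6] rect@z18 ctr [ 422.7 -315.8] size [59.4 59.4] ang 30.8
side OB [261.  189.3] rect@z18 ctr [410.6 311.5] size [83.4 42.2] ang 36.1
t 0.1 pos [119.173  485.2984 230.8852] phi 76.2 tilt [-0.0002 -0.0009] q [76.2024 12.2222 -2.0016 75.8314  0.0011 90.0008] F [-0.0304 -0.1628 -1.1292] w 85.6 gf 0.0
turn az -0.6073 rad (min rows 4.1); then shift tool [m] [-0.1746 -0.4851  0.0809] hor 516 mm
```

```bash
python3 plan.py 456 96 150 113
```

```text
t 0.1 pos [119.173  485.2984 230.8852] phi 76.2 tilt [-0.0002 -0.0009] q [76.2024 12.2222 -2.0016 75.8314  0.0011 90.0008] F [-0.0304 -0.1628 -1.1292] w 85.6 gf 0.0
turn az -0.6423 rad (min rows 4.3); then shift tool [m] [-0.1579 -0.49    0.0809] hor 515 mm
```

{"fn": "arm_command", "kwargs": {"deltas": [[[0,0,0],[0,0,-0.107],0.0854],[[0,0,0],[0,0,-0.107],0.0854],[[0,0,0],[0,0,-0.107],0.0854],[[0,0,0],[0,0,-0.107],0.0854],[[0,0,0],[0,0,-0.107],0.0854],[[0,0,0],[0,0,-0.107],0.07]]}}

```text
time_s: 0.7
tcp_pos: [119.2, 485.4, 231.0]
ee_rot: [[-0.919, -0.395, -0.0], [-0.395, 0.919, -0.001], [0.0, -0.001, -1.0]]
contact_force: [-1.7, 0.4, -0.3]
width: 73.4
gripper_force: 0.0
```

```bash
python3 plan.py 456 96 150 113
```

```text
t 0.7 pos [119.2006 485.3678 230.9993] phi 113.2 tilt [-0.0001 -0.0007] q [76.2036 12.2149 -1.9943 75.83   -0.0027 52.9623] F [-1.7152  0.3516 -0.3042] w 73.4 gf 0.0
turn az 0.0042 rad (min rows 0.0); then shift tool [m] [-0.1579 -0.49    0.081 ] hor 515 mm
```

{"fn": "arm_command", "kwargs": {"deltas": [[[-0.006,-0.018,0.003],[0,0,0],0.06],[[-0.012,-0.038,0.006],[0,0,0],0.06],[[-0.013,-0.04,0.006],[0,0,0],0.06],[[-0.013,-0.04,0.006],[0,0,0],0.06],[[-0.013,-0.04,0.006],[0,0,0],0.06],[[-0.013,-0.04,0.006],[0,0,0],0.06],[[-0.013,-0.04,0.006],[0,0,0],0.06],[[-0.013,-0.04,0.006],[0,0,0],0.06],[[-0.013,-0.04,0.006],[0,0,0],0.06],[[-0.013,-0.04,0.006],[0,0,0],0.06]]}}

```text
time_s: 1.7
tcp_pos: [379.1, 185.5, 174.0]
ee_rot: [[-0.921, -0.39, -0.0], [-0.39, 0.921, 0.0], [0.0, 0.0, -1.0]]
contact_force: [0.9, 0.8, -1.3]
width: 59.8
gripper_force: 0.0
```

{"fn": "arm_command", "kwargs": {"deltas": [[[-0.013,-0.04,0.006],[0,0,0],0.06],[[-0.013,-0.04,0.006],[0,0,0],0.06],[[-0.01,-0.03,0.006],[0,0,0],0.06],[[-0.004,-0.012,0.006],[0,0,0],0.06],[[0,0,0],[0,0,0],0.06],[[0,0,0],[0,0,0],0.06]]}}

```text
time_s: 2.3
tcp_pos: [462.2, 90.8, 150.2]
ee_rot: [[-0.921, -0.39, -0.001], [-0.39, 0.921, 0.0], [0.001, 0.0, -1.0]]
contact_force: [-0.6, 0.2, 0.4]
width: 59.9
gripper_force: 0.0
```

```bash
python3 plan.py 456 96 29 113;  python3 - <<'E'
from rig import ctrl
import cv2
for n in("top","side"): cv2.imwrite(f"pics/{n}1.png",ctrl.camera(n)["img"][:,:,::-1])
from crop import crop
crop('pics/side1.png','pics/s3.png',230,130,180,150,4)
E
```

```text
t 2.3 pos [462.1803  90.8414 150.1674] phi 113.0 tilt [-0.0009  0.0001] q [ 11.1084  10.6684 -15.7715  63.6111   0.0169 -11.8767] F [-0.5971  0.2025  0.357 ] w 59.9 gf 0.0
turn az -0.0003 rad (min rows 0.0); then shift tool [m] [0.0037 0.0072 0.1212] hor 8 mm
```

View pics/s3.png

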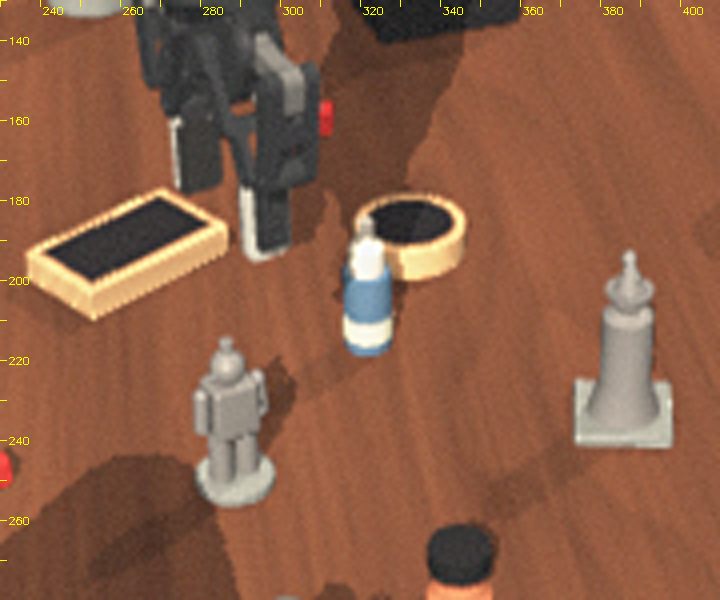

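Run:
```python
from fit import *
print(proj("side",[462.2,90.8,155]),"seen 288,186")
```

```text
[[287.7 185.5]] seen 288,186
```

{"fn": "arm_command", "kwargs": {"deltas": [[[0.004,0.007,0],[0,0,0],0.06],[[0,0,0.012],[0,0,0],0.06],[[0,0,0.022],[0,0,0],0.06],[[0,0,0.022],[0,0,0],0.06],[[0,0,0.022],[0,0,0],0.06],[[0,0,0.022],[0,0,0],0.06],[[0,0,0.015],[0,0,0],0.06],[[0,0,0.006],[0,0,0],0.06],[[0,0,0],[0,0,0],0.06]]}}

```text
time_s: 3.3
tcp_pos: [455.6, 95.4, 28.6]
ee_rot: [[-0.92, -0.391, -0.001], [-0.391, 0.92, -0.0], [0.001, 0.0, -1.0]]
contact_force: [0.4, -0.2, 0.3]
width: 59.9
gripper_force: 0.0
```

{"fn": "arm_command", "kwargs": {"deltas": [[[0,0,0],[0,0,0],0.04],[[0,0,0],[0,0,0],0.03],[[0,0,0],[0,0,0],0.025],[[0,0,0],[0,0,0],0.02],[[0,0,0],[0,0,0],0.015],[[0,0,0],[0,0,0],0.012],[[0,0,0],[0,0,0],0.01]], "force": 25}}

```text
time_s: 4.0
tcp_pos: [456.8, 95.3, 29.7]
ee_rot: [[-0.921, -0.39, 0.001], [-0.39, 0.921, 0.0], [-0.001, -0.0, -1.0]]
contact_force: [-0.4, -0.7, 6.3]
width: 19.7
gripper_force: 24.6
```

{"fn": "arm_command", "kwargs": {"deltas": [[[0,0,-0.008],[0,0,0],0.01],[[0,0,-0.016],[0,0,0],0.01],[[0,0,-0.02],[0,0,0],0.01],[[0,0,-0.02],[0,0,0],0.01],[[0,0,-0.02],[0,0,0],0.01],[[0,0,-0.014],[0,0,0],0.01],[[0,0,-0.006],[0,0,0],0.01],[[0,0,0],[0,0,0],0.01]], "force": 30}}

```text
time_s: 4.8
tcp_pos: [456.8, 95.3, 134.0]
ee_rot: [[-0.921, -0.391, 0.001], [-0.391, 0.921, 0.0], [-0.001, -0.0, -1.0]]
contact_force: [-0.2, -0.9, -1.7]
width: 19.6
gripper_force: 29.5
```

```bash
python3 plan.py 572 301 130 113;  python3 - <<'E'
from rig import ctrl
import cv2
for n in("top","side"): cv2.imwrite(f"pics/{n}2.png",ctrl.camera(n)["img"][:,:,::-1])
E
```

```text
t 4.8 pos [456.833   95.313  134.0085] phi 113.0 tilt [0.0012 0.0002] q [ 11.7864  10.6617 -18.2234  61.0427  -0.002  -11.2002] F [-0.2352 -0.8964 -1.7353] w 19.6 gf 29.5
turn az -0.0002 rad (min rows 0.0); then shift tool [m] [-0.1864  0.1443  0.004 ] hor 236 mm
```

{"fn": "arm_command", "kwargs": {"deltas": [[[-0.008,0.0062,0],[0,0,0],0.01],[[-0.018,0.014,0],[0,0,0],0.01],[[-0.024,0.0186,0],[0,0,0],0.01],[[-0.026,0.02,0],[0,0,0],0.01],[[-0.026,0.02,0],[0,0,0],0.01],[[-0.026,0.02,0],[0,0,0],0.01],[[-0.024,0.0186,0],[0,0,0],0.01],[[-0.02,0.0155,0],[0,0,0],0.01],[[-0.01,0.008,0.002],[0,0,0],0.01],[[-0.004,0.003,0.002],[0,0,0],0.01]]}}

```text
time_s: 5.9
tcp_pos: [571.5, 302.0, 127.8]
ee_rot: [[-0.92, -0.392, -0.001], [-0.392, 0.92, -0.0], [0.001, 0.0, -1.0]]
contact_force: [-0.2, -0.3, -0.3]
width: 19.7
gripper_force: 29.5
```

{"fn": "arm_command", "kwargs": {"deltas": [[[0,0,0.008],[0,0,0],0.01],[[0,0,0.016],[0,0,0],0.01],[[0,0,0.02],[0,0,0],0.01],[[0,0,0.014],[0,0,0],0.01],[[0,0,0.006],[0,0,0],0.01],[[0,0,0],[0,0,0],0.01],[[0,0,0],[0,0,0],0.01]]}}

```text
time_s: 6.6
tcp_pos: [571.6, 300.2, 65.9]
ee_rot: [[-0.921, -0.39, 0.001], [-0.39, 0.921, 0.0], [-0.001, 0.0, -1.0]]
contact_force: [0.1, -0.1, -1.3]
width: 19.9
gripper_force: 29.5
```

```bash
python3 plan.py 572 301 49 113;  python3 - <<'E'
from rig import ctrl
import cv2
for n in("top","side"): cv2.imwrite(f"pics/{n}3.png",ctrl.camera(n)["img"][:,:,::-1])
from crop import crop
crop('pics/top3.png','pics/a.png',190,160,100,100,4)
crop('pics/side3.png','pics/b.png',290,120,100,100,4)
cv2.imwrite('pics/c3.png',cv2.hconcat([cv2.imread('pics/a.png'),cv2.imread('pics/b.png')]))
E
```

```text
t 6.6 pos [571.6282 300.2309  65.8709] phi 113.0 tilt [0.0005 0.0003] q [27.7095 33.448   5.165  61.6846 -0.0002  4.7401] F [ 0.147  -0.1303 -1.3428] w 19.9 gf 29.5
turn az -0.0005 rad (min rows 0.0); then shift tool [m] [-0.0006  0.0006  0.0169] hor 1 mm
```

View pics/c3.png

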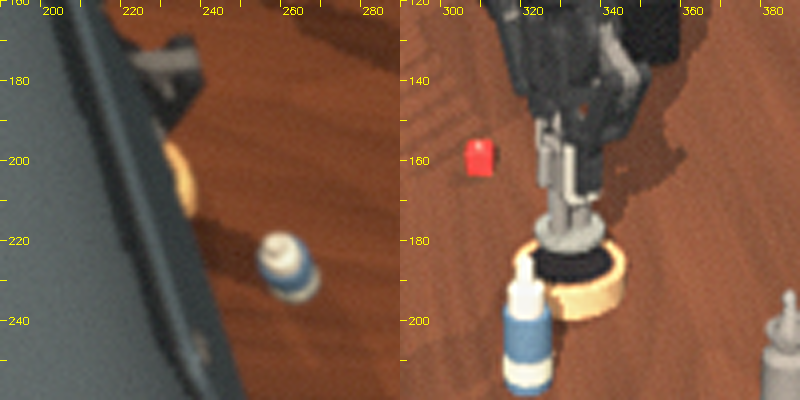

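```bash
python3 -c "
from fit import *
print(ray('side',(332.4,177.0),42),ray('side',(332.3,185.1),18))"
```

```text
[572.2 299.   42. ] [572.4 303.6  18. ]
```

{"fn": "arm_command", "kwargs": {"deltas": [[[0,0,0.006],[0,0,0],0.01],[[0,0,0.005],[0,0,0],0.01],[[0,0,0.003],[0,0,0],0.01],[[0,0,0.002],[0,0,0],0.01],[[0,0,0.001],[0,0,0],0.01],[[0,0,0.001],[0,0,0],0.01],[[0,0,0],[0,0,0],0.01]]}}

```text
time_s: 7.4
tcp_pos: [571.5, 300.4, 47.8]
ee_rot: [[-0.921, -0.39, 0.0], [-0.39, 0.921, 0.0], [-0.0, 0.0, -1.0]]
contact_force: [-3.0, -1.2, 4.4]
width: 20.0
gripper_force: 30.2
```

{"fn": "arm_command", "kwargs": {"deltas": [[[0,0,0],[0,0,0],0.025],[[0,0,0],[0,0,0],0.035],[[0,0,0],[0,0,0],0.05],[[0,0,0],[0,0,0],0.06],[[0,0,0],[0,0,0],0.06],[[0,0,-0.015],[0,0,0],0.06],[[0,0,-0.03],[0,0,0],0.06],[[0,0,-0.035],[0,0,0],0.06],[[0,0,-0.035],[0,0,0],0.06],[[0,0,-0.015],[0,0,0],0.06]]}}

```text
time_s: 8.4
tcp_pos: [572.4, 300.9, 180.9]
ee_rot: [[-0.921, -0.391, 0.004], [-0.391, 0.921, 0.002], [-0.004, 0.0, -1.0]]
contact_force: [-0.1, 0.1, -0.7]
width: 60.2
gripper_force: 0.0
```

```bash
python3 plan.py 656.5 120 160 170.2
```

```text
t 8.4 pos [572.3788 300.8523 180.8832] phi 113.0 tilt [0.0035 0.0019] q [27.7269 30.5566 17.2655 76.4808  0.0006  4.7402] F [-0.1203  0.1183 -0.6948] w 60.2 gf 0.0
turn az -0.9986 rad (min rows 6.7); then shift tool [m] [ 0.1639 -0.1137  0.0209] hor 199 mm
```

{"fn": "arm_command", "kwargs": {"deltas": [[[0,0,0],[0,0,-0.1427],0.06],[[0,0,0],[0,0,-0.1427],0.06],[[0,0,0],[0,0,-0.1427],0.06],[[0,0,0],[0,0,-0.1427],0.06],[[0,0,0],[0,0,-0.1427],0.06],[[0,0,0],[0,0,-0.1427],0.06],[[0,0,0],[0,0,-0.1427],0.06],[[0.0164,-0.0114,0],[0,0,0],0.06],[[0.0328,-0.0227,0.005],[0,0,0],0.06],[[0.0328,-0.0227,0.005],[0,0,0],0.06]]}}

```text
time_s: 9.4
tcp_pos: [613.8, 209.4, 167.3]
ee_rot: [[-0.168, -0.986, 0.0], [-0.986, 0.168, 0.0], [-0.0, -0.0, -1.0]]
contact_force: [0.5, 0.8, -1.0]
width: 60.1
gripper_force: 0.0
```

{"fn": "arm_command", "kwargs": {"deltas": [[[0.0328,-0.0227,0.005],[0,0,0],0.06],[[0.0328,-0.0227,0.005],[0,0,0],0.06],[[0.0164,-0.0114,0.0],[0,0,0],0.06],[[0,0,0.0],[0,0,0],0.06],[[0,0,0.0],[0,0,0],0.06]]}}

```text
time_s: 9.9
tcp_pos: [655.5, 119.8, 157.4]
ee_rot: [[-0.17, -0.985, -0.0], [-0.985, 0.17, 0.0], [-0.0, 0.0, -1.0]]
contact_force: [-0.2, 1.0, -0.5]
width: 60.1
gripper_force: 0.0
```

```bash
python3 plan.py 656.5 120 31 170.2;  python3 - <<'E'
from rig import ctrl
import cv2
for n in("top","side"): cv2.imwrite(f"pics/{n}4.png",ctrl.camera(n)["img"][:,:,::-1])
from crop import crop
crop('pics/top4.png','pics/a.png',190,160,100,140,4)
crop('pics/side4.png','pics/b.png',300,110,100,140,4)
cv2.imwrite('pics/c4.png',cv2.hconcat([cv2.imread('pics/a.png'),cv2.imread('pics/b.png')]))
E
```

```text
t 9.9 pos [655.512  119.7993 157.3555] phi 170.2 tilt [-0.0001  0.0004] q [ 10.3472  33.6587  18.9922  75.3335   0.0206 -69.8514] F [-0.1801  1.046  -0.5429] w 60.1 gf 0.0
turn az -0.0000 rad (min rows 0.0); then shift tool [m] [-0.0004 -0.0009  0.1264] hor 1 mm
```

View pics/c4.png

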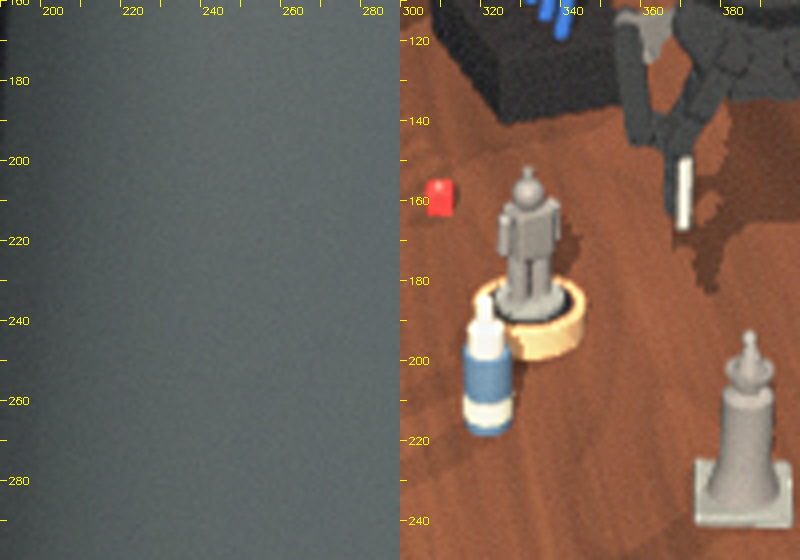

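{"fn": "arm_command", "kwargs": {"deltas": [[[0,-0.001,0.012],[0,0,0],0.06],[[0,0,0.022],[0,0,0],0.06],[[0,0,0.025],[0,0,0],0.06],[[0,0,0.025],[0,0,0],0.06],[[0,0,0.022],[0,0,0],0.06],[[0,0,0.014],[0,0,0],0.06],[[0,0,0.006],[0,0,0],0.06],[[0,0,0],[0,0,0],0.06]]}}

```text
time_s: 10.8
tcp_pos: [656.2, 119.6, 30.8]
ee_rot: [[-0.169, -0.986, -0.001], [-0.986, 0.169, -0.0], [0.0, 0.001, -1.0]]
contact_force: [0.1, 0.4, 1.4]
width: 59.8
gripper_force: 0.0
```

{"fn": "arm_command", "kwargs": {"deltas": [[[0,0,0],[0,0,0],0.045],[[0,0,0],[0,0,0],0.035],[[0,0,0],[0,0,0],0.03],[[0,0,0],[0,0,0],0.025],[[0,0,0],[0,0,0],0.02],[[0,0,0],[0,0,0],0.018],[[0,0,0],[0,0,0],0.015]], "force": 25}}

```text
time_s: 11.5
tcp_pos: [656.9, 119.3, 32.1]
ee_rot: [[-0.17, -0.985, 0.001], [-0.985, 0.17, 0.0], [-0.0, -0.001, -1.0]]
contact_force: [-2.3, -0.1, 6.3]
width: 25.7
gripper_force: 24.2
```

{"fn": "arm_command", "kwargs": {"deltas": [[[0,0,-0.006],[0,0,0],0.015],[[0,0,-0.014],[0,0,0],0.015],[[0,0,-0.02],[0,0,0],0.015],[[0,0,-0.02],[0,0,0],0.015],[[0,0,-0.02],[0,0,0],0.015],[[0,0,-0.02],[0,0,0],0.015],[[0,0,-0.014],[0,0,0],0.015],[[0,0,-0.006],[0,0,0],0.015],[[0,0,0],[0,0,0],0.015]], "force": 40}}

```text
time_s: 12.4
tcp_pos: [657.0, 119.4, 152.6]
ee_rot: [[-0.17, -0.985, 0.002], [-0.985, 0.17, 0.0], [-0.001, -0.002, -1.0]]
contact_force: [0.3, 0.6, -0.5]
width: 25.0
gripper_force: 39.3
```

```bash
python3 plan.py 422.5 -317 150 120.1;python3 plan.py 422.5 -317 150 170.1
```

```text
t 12.4 pos [657.0458 119.3811 152.5895] phi 170.2 tilt [0.0018 0.0003] q [ 10.2976  33.8003  18.5417  74.6382   0.0007 -69.9239] F [ 0.3135  0.618  -0.5416] w 25.0 gf 39.3
turn az 0.8748 rad (min rows 5.9); then shift tool [m] [ 0.4218 -0.2599  0.0026] hor 495 mm
t 12.4 pos [657.0458 119.3811 152.5895] phi 170.2 tilt [0.0018 0.0003] q [ 10.2976  33.8003  18.5417  74.6382   0.0007 -69.9239] F [ 0.3135  0.618  -0.5416] w 25.0 gf 39.3
turn az 0.0021 rad (min rows 0.0); then shift tool [m] [0.4702 0.156  0.0026] hor 495 mm
```

{"fn": "arm_command", "kwargs": {"deltas": [[[0,0,0],[0,0,0.055],0.015],[[0,0,0],[0,0,0.11],0.015],[[0,0,0],[0,0,0.13],0.015],[[0,0,0],[0,0,0.13],0.015],[[0,0,0],[0,0,0.13],0.015],[[0,0,0],[0,0,0.13],0.015],[[0,0,0],[0,0,0.12],0.015],[[0,0,0],[0,0,0.07],0.015],[[0.0084,-0.0052,0],[0,0,0],0.015],[[0.0211,-0.013,0],[0,0,0],0.015]]}}

```text
time_s: 13.4
tcp_pos: [639.7, 89.1, 150.2]
ee_rot: [[-0.863, -0.505, -0.001], [-0.505, 0.863, 0.0], [0.001, 0.001, -1.0]]
contact_force: [1.0, -0.2, -0.6]
width: 24.8
gripper_force: 39.4
```

{"fn": "arm_command", "kwargs": {"deltas": [[[0.0295,-0.0182,0],[0,0,0],0.015],[[0.0338,-0.0208,0],[0,0,0],0.015],[[0.0338,-0.0208,0],[0,0,0],0.015],[[0.0338,-0.0208,0],[0,0,0],0.015],[[0.0338,-0.0208,0],[0,0,0],0.015],[[0.0338,-0.0208,0],[0,0,0],0.015],[[0.0338,-0.0208,0],[0,0,0],0.015],[[0.0338,-0.0208,0],[0,0,0],0.015],[[0.0338,-0.0208,0],[0,0,0],0.015],[[0.0338,-0.0208,0],[0,0,0],0.015]]}}

```text
time_s: 14.4
tcp_pos: [452.6, -257.6, 151.0]
ee_rot: [[-0.864, -0.504, -0.0], [-0.504, 0.864, 0.0], [0.0, 0.0, -1.0]]
contact_force: [1.2, -0.3, -1.3]
width: 24.8
gripper_force: 39.4
```

{"fn": "arm_command", "kwargs": {"deltas": [[[0.0295,-0.0182,0],[0,0,0],0.015],[[0.0211,-0.013,0],[0,0,0],0.015],[[0.0084,-0.0052,0],[0,0,0],0.015],[[0,0,0],[0,0,0],0.015],[[0,0,0],[0,0,0],0.015]]}}

```text
time_s: 14.9
tcp_pos: [421.6, -316.7, 151.1]
ee_rot: [[-0.865, -0.502, -0.0], [-0.502, 0.865, 0.0], [-0.0, 0.0, -1.0]]
contact_force: [-0.3, 0.3, -0.9]
width: 25.1
gripper_force: 39.4
```

```bash
python3 plan.py 422.5 -317 65 120.3
```

```text
t 14.9 pos [ 421.6149 -316.6747  151.1302] phi 120.1 tilt [-0.0001  0.0005] q [-36.921   16.9998  -7.3784  65.6421   0.018  -67.0584] F [-0.2934  0.3133 -0.9032] w 25.1 gf 39.4
turn az -0.0028 rad (min rows 0.0); then shift tool [m] [-0.0006 -0.0007  0.0861] hor 1 mm
```

{"fn": "arm_command", "kwargs": {"deltas": [[[0,0,0.01],[0,0,0],0.015],[[0,0,0.02],[0,0,0],0.015],[[0,0,0.024],[0,0,0],0.015],[[0,0,0.02],[0,0,0],0.015],[[0,0,0.01],[0,0,0],0.015],[[0,0,0.003],[0,0,0],0.015],[[0,0,0],[0,0,0],0.015]]}}

```text
time_s: 15.6
tcp_pos: [421.8, -317.0, 64.4]
ee_rot: [[-0.865, -0.502, -0.0], [-0.502, 0.865, 0.0], [0.0, 0.0, -1.0]]
contact_force: [0.2, 0.5, -1.0]
width: 24.9
gripper_force: 39.4
```

```bash
python3 plan.py 422.5 -317 51 120.3;  python3 - <<'E'
from rig import ctrl
import cv2
for n in("top","side"): cv2.imwrite(f"pics/{n}5.png",ctrl.camera(n)["img"][:,:,::-1])
from crop import crop
crop('pics/top5.png','pics/a.png',470,230,100,120,4)
crop('pics/side5.png','pics/b.png',240,350,100,120,4)
cv2.imwrite('pics/c5.png',cv2.hconcat([cv2.imread('pics/a.png'),cv2.imread('pics/b.png')]))
E
```

```text
t 15.6 pos [ 421.7746 -317.0258   64.3685] phi 120.1 tilt [-0.0001  0.0001] q [-36.9299  20.6434 -15.5567  53.8069  -0.0005 -67.053 ] F [ 0.2104  0.4605 -1.0023] w 24.9 gf 39.4
turn az -0.0031 rad (min rows 0.0); then shift tool [m] [-0.0006 -0.0003  0.0134] hor 1 mm
```

View pics/c5.png

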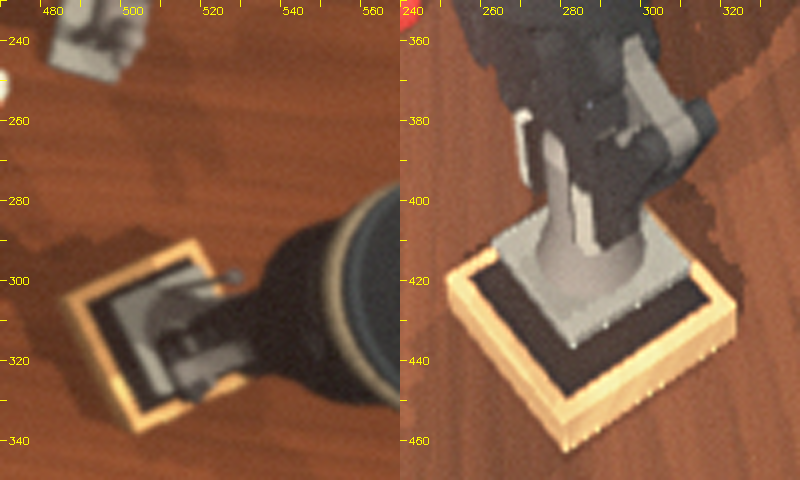

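```bash
python3 -c "
from fit import *
print(ray('side',(288,414.1),38),'plinth',ray('side',(286.9,422.6),18))"
```

```text
[ 425.3 -318.1   38. ] plinth [ 422.7 -317.    18. ]
```

{"fn": "arm_command", "kwargs": {"deltas": [[[0,0,0.005],[0,0,0],0.015],[[0,0,0.004],[0,0,0],0.015],[[0,0,0.002],[0,0,0],0.015],[[0,0,0.0015],[0,0,0],0.015],[[0,0,0.001],[0,0,0],0.015],[[0,0,0.001],[0,0,0],0.015],[[0,0,0],[0,0,0],0.015]]}}

```text
time_s: 16.4
tcp_pos: [421.6, -317.3, 50.1]
ee_rot: [[-0.865, -0.501, 0.0], [-0.501, 0.865, -0.0], [-0.0, -0.0, -1.0]]
contact_force: [-1.4, 1.5, 4.0]
width: 24.7
gripper_force: 39.8
```

{"fn": "arm_command", "kwargs": {"deltas": [[[0,0,0],[0,0,0],0.03],[[0,0,0],[0,0,0],0.04],[[0,0,0],[0,0,0],0.055],[[0,0,0],[0,0,0],0.06],[[0,0,0],[0,0,0],0.06],[[0,0,-0.015],[0,0,0],0.06],[[0,0,-0.03],[0,0,0],0.06],[[0,0,-0.035],[0,0,0],0.06],[[0,0,-0.035],[0,0,0],0.06],[[0,0,-0.015],[0,0,0],0.06]]}}

```text
time_s: 17.4
tcp_pos: [422.4, -318.0, 183.0]
ee_rot: [[-0.865, -0.501, 0.003], [-0.501, 0.865, -0.002], [-0.001, -0.003, -1.0]]
contact_force: [1.0, -0.4, -0.1]
width: 60.1
gripper_force: 0.0
```

```bash
python3 plan.py 593 -281.8 160 82; python3 plan.py 465 -99.5 150 117
```

```text
t 17.4 pos [ 422.4267 -317.9619  183.0187] phi 120.1 tilt [ 0.003  -0.0022] q [-36.9694  16.1295  -3.861   69.7978   0.0008 -67.0576] F [ 1.0339 -0.3972 -0.1486] w 60.1 gf 0.0
turn az 0.6648 rad (min rows 4.5); then shift tool [m] [-0.1639  0.0595  0.023 ] hor 174 mm
t 17.4 pos [ 422.4267 -317.9619  183.0187] phi 120.1 tilt [ 0.003  -0.0022] q [-36.9694  16.1295  -3.861   69.7978   0.0008 -67.0576] F [ 1.0339 -0.3972 -0.1486] w 60.1 gf 0.0
turn az 0.0539 rad (min rows 0.4); then shift tool [m] [-0.1371  0.1753  0.033 ] hor 223 mm
```

{"fn": "arm_command", "kwargs": {"deltas": [[[0,0,0],[0,0,0.054],0.06],[[-0.014,0.0175,0],[0,0,0],0.06],[[-0.025,0.032,0],[0,0,0],0.06],[[-0.025,0.032,0],[0,0,0],0.06],[[-0.025,0.032,0.01],[0,0,0],0.06],[[-0.025,0.032,0.013],[0,0,0],0.06],[[-0.018,0.023,0.01],[0,0,0],0.06],[[-0.005,0.007,0],[0,0,0],0.06],[[0,0,0],[0,0,0],0.06],[[0,0,0],[0,0,0],0.06]]}}

```text
time_s: 18.4
tcp_pos: [464.2, -99.5, 147.2]
ee_rot: [[-0.891, -0.454, 0.001], [-0.454, 0.891, -0.0], [-0.0, -0.001, -1.0]]
contact_force: [-0.5, -0.1, -0.3]
width: 60.0
gripper_force: 0.0
```

```bash
python3 plan.py 465 -99.5 30.5 117;  python3 - <<'E'
from rig import ctrl
import cv2
for n in("top","side"): cv2.imwrite(f"pics/{n}6.png",ctrl.camera(n)["img"][:,:,::-1])
from crop import crop
crop('pics/top6.png','pics/a.png',470,270,80,130,4)
crop('pics/side6.png','pics/b.png',240,200,100,130,4)
crop('pics/side6.png','pics/c.png',240,370,100,130,4)
a=cv2.imread('pics/c.png');cv2.imwrite('pics/c6.png',cv2.hconcat([cv2.imread('pics/b.png'),cv2.copyMakeBorder(a,0,520-a.shape[0],0,0,0)]))
E
```

```text
t 18.4 pos [464.1822 -99.4829 147.2263] phi 117.0 tilt [ 0.0006 -0.0004] q [-12.0857  11.1112 -15.6642  63.1882  -0.0163 -39.0726] F [-0.5434 -0.0879 -0.3086] w 60.0 gf 0.0
turn az -0.0002 rad (min rows 0.0); then shift tool [m] [-0.0007 -0.0004  0.1167] hor 1 mm
```

View pics/c6.png

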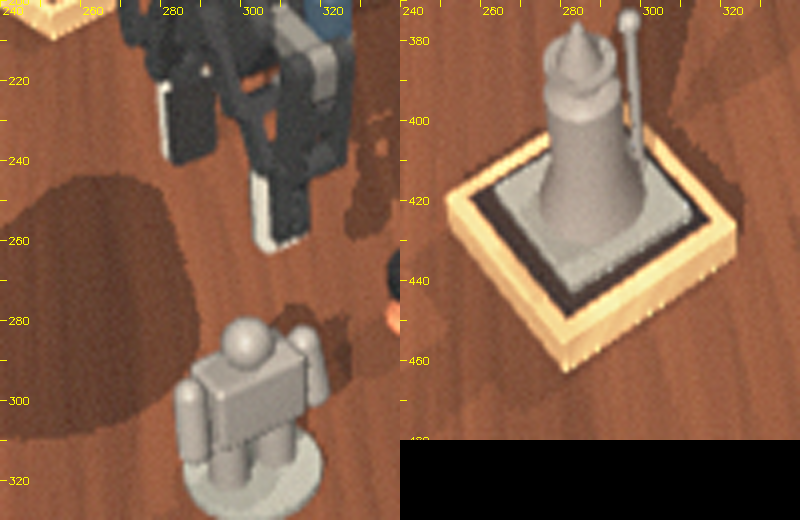

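{"fn": "arm_command", "kwargs": {"deltas": [[[-0.0007,0,0.012],[0,0,0],0.06],[[0,0,0.022],[0,0,0],0.06],[[0,0,0.025],[0,0,0],0.06],[[0,0,0.025],[0,0,0],0.06],[[0,0,0.018],[0,0,0],0.06],[[0,0,0.01],[0,0,0],0.06],[[0,0,0.005],[0,0,0],0.06],[[0,0,0],[0,0,0],0.06]]}}

```text
time_s: 19.3
tcp_pos: [464.5, -98.7, 29.5]
ee_rot: [[-0.891, -0.453, -0.0], [-0.453, 0.891, 0.0], [0.0, 0.0, -1.0]]
contact_force: [-0.6, 0.0, 0.3]
width: 60.3
gripper_force: 0.0
```

{"fn": "arm_command", "kwargs": {"deltas": [[[0,0,0],[0,0,0],0.045],[[0,0,0],[0,0,0],0.035],[[0,0,0],[0,0,0],0.03],[[0,0,0],[0,0,0],0.025],[[0,0,0],[0,0,0],0.02],[[0,0,0],[0,0,0],0.018],[[0,0,0],[0,0,0],0.015]], "force": 30}}

```text
time_s: 20.0
tcp_pos: [465.0, -98.5, 30.3]
ee_rot: [[-0.891, -0.454, 0.001], [-0.454, 0.891, -0.0], [-0.001, -0.001, -1.0]]
contact_force: [-1.1, 0.4, 6.1]
width: 25.7
gripper_force: 29.4
```

{"fn": "arm_command", "kwargs": {"deltas": [[[0,0,-0.006],[0,0,0],0.015],[[0,0,-0.014],[0,0,0],0.015],[[0,0,-0.02],[0,0,0],0.015],[[0,0,-0.014],[0,0,0],0.015],[[0,0,-0.006],[0,0,0],0.015],[[0,0,0],[0,0,0],0.015]], "force": 45}}

```text
time_s: 20.6
tcp_pos: [465.1, -98.5, 90.4]
ee_rot: [[-0.891, -0.454, 0.001], [-0.454, 0.891, -0.0], [-0.001, -0.001, -1.0]]
contact_force: [-0.4, 0.5, -2.6]
width: 25.5
gripper_force: 44.5
```

```bash
python3 plan.py 628 -119.5 90 117
```

```text
t 20.6 pos [465.0735 -98.5383  90.4422] phi 117.0 tilt [ 0.0012 -0.0003] q [-11.962   13.606  -21.2342  55.0867  -0.0011 -38.9567] F [-0.4061  0.5144 -2.6143] w 25.5 gf 44.5
turn az -0.0001 rad (min rows 0.0); then shift tool [m] [-0.1357 -0.0926  0.0004] hor 164 mm
```

{"fn": "arm_command", "kwargs": {"deltas": [[[-0.0057,-0.0039,0],[0,0,0],0.015],[[-0.014,-0.0095,0],[0,0,0],0.015],[[-0.02,-0.0137,0],[0,0,0],0.015],[[-0.022,-0.015,0],[0,0,0],0.015],[[-0.022,-0.015,0],[0,0,0],0.015],[[-0.022,-0.015,0],[0,0,0],0.015],[[-0.018,-0.0123,0],[0,0,0],0.015],[[-0.009,-0.0062,0],[0,0,0],0.015],[[-0.003,-0.002,0.005],[0,0,0],0.015],[[0,0,0.01],[0,0,0],0.015]]}}

```text
time_s: 21.6
tcp_pos: [627.8, -119.4, 73.7]
ee_rot: [[-0.891, -0.454, -0.0], [-0.454, 0.891, 0.0], [0.0, 0.0, -1.0]]
contact_force: [0.6, -0.3, -0.8]
width: 25.8
gripper_force: 44.5
```

{"fn": "arm_command", "kwargs": {"deltas": [[[0,0,0.007],[0,0,0],0.015],[[0,0,0.004],[0,0,0],0.015],[[0,0,0],[0,0,0],0.015],[[0,0,0],[0,0,0],0.015]]}}

```text
time_s: 22.0
tcp_pos: [627.4, -119.4, 64.0]
ee_rot: [[-0.891, -0.454, 0.0], [-0.454, 0.891, -0.0], [-0.0, -0.0, -1.0]]
contact_force: [0.1, -1.2, -0.8]
width: 25.5
gripper_force: 44.5
```

```bash
python3 plan.py 628 -119.5 48.3 117;  python3 - <<'E'
from rig import ctrl
import cv2
for n in("top","side"): cv2.imwrite(f"pics/{n}7.png",ctrl.camera(n)["img"][:,:,::-1])
from crop import crop
crop('pics/side7.png','pics/c7.png',340,230,120,110,5)
E
```

```text
t 22.0 pos [ 627.409  -119.3629   64.0436] phi 117.0 tilt [ 0.0002 -0.    ] q [-10.7714  32.7359   3.6733  60.9277  -0.0004 -37.763 ] F [ 0.1411 -1.1519 -0.8279] w 25.5 gf 44.5
turn az -0.0001 rad (min rows 0.0); then shift tool [m] [-0.0005 -0.0004  0.0157] hor 1 mm
```

View pics/c7.png

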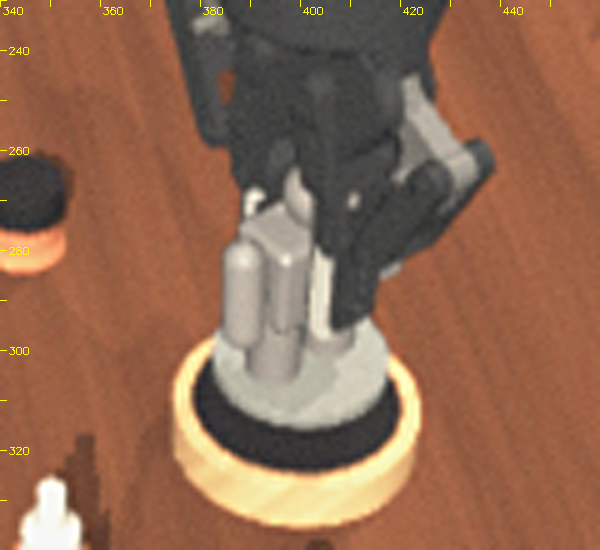

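```bash
python3 -c "
from fit import *
print(ray('side',(400.2,315.6),33.7),ray('side',(399.4,324.4),18), 'depth diff should be 6')"
```

```text
[ 622.9 -148.    33.7] [ 621.5 -152.4   18. ] depth diff should be 6
```

{"fn": "arm_command", "kwargs": {"deltas": [[[0,0,0.005],[0,0,0],0.015],[[0,0,0.004],[0,0,0],0.015],[[0,0,0.003],[0,0,0],0.015],[[0,0,0.0017],[0,0,0],0.015],[[0,0,0.001],[0,0,0],0.015],[[0,0,0.001],[0,0,0],0.015],[[0,0,0],[0,0,0],0.015]]}}

```text
time_s: 22.8
tcp_pos: [627.6, -119.4, 48.4]
ee_rot: [[-0.891, -0.454, 0.0], [-0.454, 0.891, -0.0], [-0.0, -0.0, -1.0]]
contact_force: [-1.1, 0.4, 1.8]
width: 25.1
gripper_force: 44.9
```

{"fn": "arm_command", "kwargs": {"deltas": [[[0,0,0.0005],[0,0,0],0.03],[[0,0,0],[0,0,0],0.04],[[0,0,0],[0,0,0],0.055],[[0,0,0],[0,0,0],0.06],[[0,0,0],[0,0,0],0.06],[[0,0,-0.015],[0,0,0],0.06],[[0,0,-0.03],[0,0,0],0.06],[[0,0,-0.035],[0,0,0],0.06],[[0,0,-0.03],[0,0,0],0.06],[[0,0,-0.01],[0,0,0],0.06]]}}

```text
time_s: 23.8
tcp_pos: [628.8, -119.6, 171.0]
ee_rot: [[-0.891, -0.454, 0.004], [-0.454, 0.891, -0.001], [-0.003, -0.003, -1.0]]
contact_force: [-0.2, 0.3, 0.3]
width: 59.9
gripper_force: 0.0
```

```bash
python3 plan.py 593 -281.8 160 82
```

```text
t 23.8 pos [ 628.7851 -119.6122  171.0446] phi 117.0 tilt [ 0.0043 -0.0008] q [-10.7704  29.7842  14.599   74.5661  -0.0003 -37.7614] F [-0.1993  0.2866  0.3469] w 59.9 gf 0.0
turn az 0.6107 rad (min rows 4.1); then shift tool [m] [ 0.0129 -0.1656  0.011 ] hor 166 mm
```

{"fn": "arm_command", "kwargs": {"deltas": [[[0,0,0],[0,0,0.12],0.06],[[0,0,0],[0,0,0.13],0.06],[[0,0,0],[0,0,0.13],0.06],[[0,0,0],[0,0,0.13],0.06],[[0,0,0],[0,0,0.1007],0.06],[[0.002,-0.02,0],[0,0,0],0.06],[[0.003,-0.04,0],[0,0,0],0.06],[[0.003,-0.04,0],[0,0,0],0.06],[[0.003,-0.04,0.005],[0,0,0],0.06],[[0.002,-0.0256,0.005],[0,0,0],0.06]]}}

```text
time_s: 24.8
tcp_pos: [590.7, -284.0, 156.9]
ee_rot: [[-0.99, 0.141, -0.001], [0.141, 0.99, -0.0], [0.001, -0.0, -1.0]]
contact_force: [0.1, -0.0, 0.9]
width: 59.7
gripper_force: 0.0
```

{"fn": "arm_command", "kwargs": {"deltas": [[[0,0,0],[0,0,0],0.06],[[0,0,0],[0,0,0],0.06]]}}

```text
time_s: 25.0
tcp_pos: [591.3, -281.7, 156.9]
ee_rot: [[-0.99, 0.14, -0.001], [0.14, 0.99, 0.001], [0.001, 0.001, -1.0]]
contact_force: [-0.1, 0.6, -0.6]
width: 60.0
gripper_force: 0.0
```

```bash
python3 plan.py 593 -281.8 31 82
```

```text
t 25.0 pos [ 591.2981 -281.6897  156.9108] phi 81.9 tilt [-0.0008  0.0006] q [-25.4788  32.2191  16.5293  74.3682   0.0125 -17.4203] F [-0.1463  0.6241 -0.6137] w 60.0 gf 0.0
turn az -0.0010 rad (min rows 0.0); then shift tool [m] [-0.0017  0.0001  0.1259] hor 2 mm
```

{"fn": "arm_command", "kwargs": {"deltas": [[[-0.0017,0,0.012],[0,0,0],0.06],[[0,0,0.022],[0,0,0],0.06],[[0,0,0.025],[0,0,0],0.06],[[0,0,0.025],[0,0,0],0.06],[[0,0,0.022],[0,0,0],0.06],[[0,0,0.014],[0,0,0],0.06],[[0,0,0.006],[0,0,0],0.06],[[0,0,0],[0,0,0],0.06]]}}

```text
time_s: 25.8
tcp_pos: [593.3, -281.2, 31.1]
ee_rot: [[-0.99, 0.138, -0.001], [0.138, 0.99, 0.0], [0.001, 0.0, -1.0]]
contact_force: [0.3, 0.3, 0.9]
width: 59.6
gripper_force: 0.0
```

{"fn": "arm_command", "kwargs": {"deltas": [[[0,0,0],[0,0,0],0.045],[[0,0,0],[0,0,0],0.035],[[0,0,0],[0,0,0],0.03],[[0,0,0],[0,0,0],0.025],[[0,0,0],[0,0,0],0.02],[[0,0,0],[0,0,0],0.018],[[0,0,0],[0,0,0],0.015]], "force": 30}}

```text
time_s: 26.5
tcp_pos: [593.6, -282.0, 32.0]
ee_rot: [[-0.99, 0.139, 0.001], [0.139, 0.99, -0.0], [-0.001, -0.0, -1.0]]
contact_force: [-0.4, 0.4, 5.7]
width: 23.9
gripper_force: 30.2
```

{"fn": "arm_command", "kwargs": {"deltas": [[[0,0,-0.006],[0,0,0],0.015],[[0,0,-0.014],[0,0,0],0.015],[[0,0,-0.02],[0,0,0],0.015],[[0,0,-0.02],[0,0,0],0.015],[[0,0,-0.02],[0,0,0],0.015],[[0,0,-0.02],[0,0,0],0.015],[[0,0,-0.014],[0,0,0],0.015],[[0,0,-0.006],[0,0,0],0.015],[[0,0,0],[0,0,0],0.015]], "force": 45}}

```text
time_s: 27.4
tcp_pos: [593.7, -282.0, 152.8]
ee_rot: [[-0.99, 0.139, 0.001], [0.139, 0.99, -0.001], [-0.002, -0.001, -1.0]]
contact_force: [0.5, 0.7, -1.4]
width: 23.2
gripper_force: 44.1
```

```bash
python3 plan.py 410.5 309 150 126.8
```

```text
t 27.4 pos [ 593.7302 -281.9952  152.803 ] phi 82.0 tilt [ 0.0015 -0.0007] q [-25.4052  32.4248  16.2757  73.7572  -0.0009 -17.4091] F [ 0.5449  0.7166 -1.3786] w 23.2 gf 44.1
turn az -0.7818 rad (min rows 5.3); then shift tool [m] [-0.2073  0.583   0.0028] hor 619 mm
```

{"fn": "arm_command", "kwargs": {"deltas": [[[0,0,0],[0,0,-0.06],0.015],[[0,0,0],[0,0,-0.11],0.015],[[0,0,0],[0,0,-0.13],0.015],[[0,0,0],[0,0,-0.13],0.015],[[0,0,0],[0,0,-0.13],0.015],[[0,0,0],[0,0,-0.12],0.015],[[0,0,0],[0,0,-0.07],0.015],[[0,0,0],[0,0,-0.032],0.015],[[-0.004,0.0112,0],[0,0,0],0.015],[[-0.008,0.0225,0],[0,0,0],0.015]]}}

```text
time_s: 28.4
tcp_pos: [582.2, -247.5, 150.6]
ee_rot: [[-0.802, -0.597, -0.001], [-0.597, 0.802, 0.0], [0.001, 0.001, -1.0]]
contact_force: [0.0, 1.4, -1.5]
width: 23.4
gripper_force: 44.3
```

{"fn": "arm_command", "kwargs": {"deltas": [[[-0.012,0.0337,0],[0,0,0],0.015],[[-0.0132,0.0371,0],[0,0,0],0.015],[[-0.0132,0.0371,0],[0,0,0],0.015],[[-0.0132,0.0371,0],[0,0,0],0.015],[[-0.0132,0.0371,0],[0,0,0],0.015],[[-0.0132,0.0371,0],[0,0,0],0.015],[[-0.0132,0.0371,0],[0,0,0],0.015],[[-0.0132,0.0371,0],[0,0,0],0.015],[[-0.0132,0.0371,0],[0,0,0],0.015],[[-0.0132,0.0371,0],[0,0,0],0.015]]}}

```text
time_s: 29.4
tcp_pos: [465.5, 126.7, 151.2]
ee_rot: [[-0.801, -0.598, -0.0], [-0.598, 0.801, 0.0], [0.0, 0.0, -1.0]]
contact_force: [0.2, 0.4, -1.2]
width: 23.5
gripper_force: 44.3
```

```bash
python3 plan.py 410.5 309 150 126.8
```

```text
t 29.4 pos [465.5072 126.7057 151.2489] phi 126.7 tilt [-0.0005  0.    ] q [ 15.2214  11.9041 -14.0658  64.0551   0.0077 -21.5172] F [ 0.1689  0.4043 -1.2092] w 23.5 gf 44.3
turn az -0.0011 rad (min rows 0.0); then shift tool [m] [-0.0652  0.1789  0.0012] hor 190 mm
```

{"fn": "arm_command", "kwargs": {"deltas": [[[-0.0132,0.0367,0],[0,0,0],0.015],[[-0.0132,0.0367,0],[0,0,0],0.015],[[-0.0132,0.0367,0],[0,0,0],0.015],[[-0.012,0.0337,0],[0,0,0],0.015],[[-0.0085,0.0235,0],[0,0,0],0.015],[[-0.0045,0.0125,0],[0,0,0],0.015],[[0,0,0],[0,0,0],0.015],[[0,0,0],[0,0,0],0.015]]}}

```text
time_s: 30.2
tcp_pos: [411.0, 307.1, 151.4]
ee_rot: [[-0.801, -0.599, -0.0], [-0.599, 0.801, -0.001], [0.001, -0.0, -1.0]]
contact_force: [-0.3, 0.4, -0.3]
width: 23.6
gripper_force: 44.3
```

{"fn": "arm_command", "kwargs": {"deltas": [[[0,0,0.01],[0,0,0],0.015],[[0,0,0.02],[0,0,0],0.015],[[0,0,0.024],[0,0,0],0.015],[[0,0,0.02],[0,0,0],0.015],[[0,0,0.01],[0,0,0],0.015],[[0,0,0.003],[0,0,0],0.015],[[0,0,0],[0,0,0],0.015]]}}

```text
time_s: 30.9
tcp_pos: [411.4, 307.4, 64.7]
ee_rot: [[-0.801, -0.599, -0.0], [-0.599, 0.801, -0.0], [0.0, -0.0, -1.0]]
contact_force: [-0.6, 0.5, -1.0]
width: 23.5
gripper_force: 44.3
```

```bash
python3 plan.py 410.5 309 50 126.8;  python3 - <<'E'
from rig import ctrl
import cv2
for n in("top","side"): cv2.imwrite(f"pics/{n}8.png",ctrl.camera(n)["img"][:,:,::-1])
from crop import crop
crop('pics/side8.png','pics/c8.png',220,120,120,100,6)
E
```

```text
t 30.9 pos [411.3739 307.3697  64.6697] phi 126.8 tilt [-0.0001 -0.0001] q [ 36.7668  19.1346 -17.719   53.1558  -0.0008  -0.0023] F [-0.567   0.4614 -1.0008] w 23.5 gf 44.3
turn az -0.0005 rad (min rows 0.0); then shift tool [m] [-0.0003  0.0018  0.0147] hor 2 mm
```

View pics/c8.png

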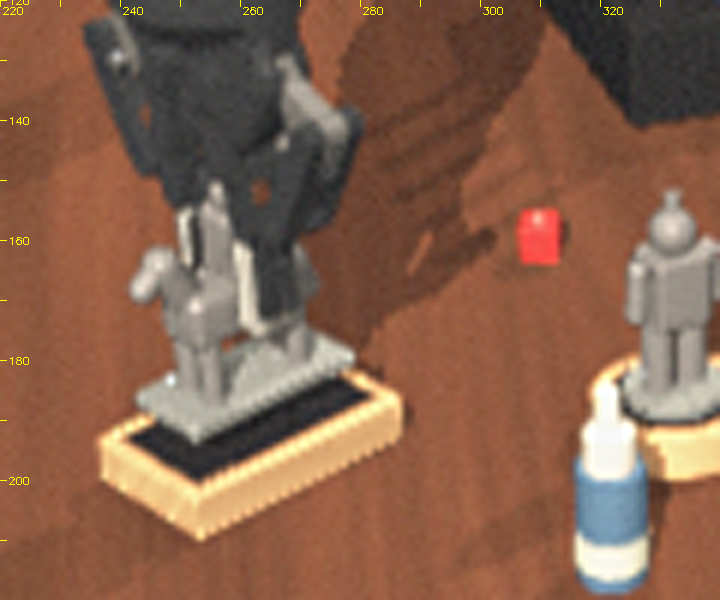

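```bash
python3 -c "
from fit import *
print(ray('side',(261,182.5),38.6),ray('side',(261,189.3),18))"
```

```text
[411.6 306.   38.6] [410.1 310.8  18. ]
```

{"fn": "arm_command", "kwargs": {"deltas": [[[0,0.001,0.005],[0,0,0],0.015],[[0,0,0.004],[0,0,0],0.015],[[0,0,0.002],[0,0,0],0.015],[[0,0,0.0015],[0,0,0],0.015],[[0,0,0.001],[0,0,0],0.015],[[0,0,0.001],[0,0,0],0.015],[[0,0,0],[0,0,0],0.015]]}}

```text
time_s: 31.7
tcp_pos: [410.7, 308.5, 50.1]
ee_rot: [[-0.801, -0.599, 0.0], [-0.599, 0.801, 0.0], [-0.0, -0.0, -1.0]]
contact_force: [-0.2, 0.6, -0.3]
width: 23.4
gripper_force: 44.3
```

{"fn": "arm_command", "kwargs": {"deltas": [[[0,0,0.0007],[0,0,0],0.015],[[0,0,0.0005],[0,0,0],0.015],[[0,0,0],[0,0,0],0.015]]}}

```text
time_s: 32.0
tcp_pos: [410.8, 308.7, 50.0]
ee_rot: [[-0.801, -0.599, 0.001], [-0.599, 0.801, 0.001], [-0.001, 0.0, -1.0]]
contact_force: [-5.8, -4.7, 21.5]
width: 23.4
gripper_force: 47.2
```

Firm contact now; releasing and retreating clear of the cameras' view.

{"fn": "arm_command", "kwargs": {"deltas": [[[0,0,-0.001],[0,0,0],0.025],[[0,0,0],[0,0,0],0.035],[[0,0,0],[0,0,0],0.05],[[0,0,0],[0,0,0],0.06],[[0,0,0],[0,0,0],0.06],[[0,0,-0.015],[0,0,0],0.06],[[0,0,-0.03],[0,0,0],0.06],[[0,0,-0.04],[0,0,0],0.06],[[0,0,-0.045],[0,0,0],0.06],[[0,0,-0.045],[0,0,0],0.06]]}}

```text
time_s: 33.0
tcp_pos: [410.3, 308.3, 226.6]
ee_rot: [[-0.801, -0.599, -0.0], [-0.599, 0.801, -0.0], [0.0, 0.0, -1.0]]
contact_force: [1.6, 1.5, 0.5]
width: 60.1
gripper_force: 0.0
```

```bash
python3 plan.py 119 485 250 126.8
```

```text
t 33.0 pos [410.2585 308.256  226.5973] phi 126.8 tilt [-0.0002 -0.0001] q [36.9195 13.8215 -0.5798 75.6124  0.0011  0.112 ] F [1.5806 1.5063 0.5203] w 60.1 gf 0.0
turn az 0.0001 rad (min rows 0.0); then shift tool [m] [ 0.1273  0.316  -0.0234] hor 341 mm
```

{"fn": "arm_command", "kwargs": {"deltas": [[[0.007,0.016,-0.003],[0,0,0],0.06],[[0.014,0.035,-0.003],[0,0,0],0.06],[[0.014,0.035,-0.003],[0,0,0],0.06],[[0.014,0.035,-0.003],[0,0,0],0.06],[[0.014,0.035,-0.003],[0,0,0],0.06],[[0.014,0.035,-0.003],[0,0,0],0.06],[[0.014,0.035,-0.003],[0,0,0],0.06],[[0.014,0.035,-0.002],[0,0,0],0.06],[[0.014,0.035,0],[0,0,0],0.06],[[0.008,0.02,0],[0,0,0],0.06]]}}

```text
time_s: 34.0
tcp_pos: [117.4, 486.5, 247.8]
ee_rot: [[-0.8, -0.6, -0.0], [-0.6, 0.8, 0.0], [0.0, 0.0, -1.0]]
contact_force: [0.2, 0.1, -0.1]
width: 60.0
gripper_force: 0.0
```

{"fn": "arm_command", "kwargs": {"deltas": [[[0,0,0],[0,0,0],0.06],[[0,0,0],[0,0,0],0.06]]}}

```text
time_s: 34.2
tcp_pos: [119.4, 485.4, 247.7]
ee_rot: [[-0.8, -0.6, 0.0], [-0.6, 0.8, -0.0], [0.0, -0.0, -1.0]]
contact_force: [-0.2, -0.1, -0.6]
width: 60.0
gripper_force: 0.0
```

Run:
```python
from rig import ctrl
import cv2,numpy as np
T=ctrl.camera("top")["img"][:,:,::-1];S=ctrl.camera("side")["img"][:,:,::-1]
def c(im,x,y,w,h): return cv2.resize(im[y:y+h,x:x+w],(260,260) if w==h else (260,260),interpolation=cv2.INTER_CUBIC)
r1=[c(T,175,250,65,65),c(T,190,174,65,65),c(T,480,281,65,65)]
r2=[c(S,220,140,75,75),c(S,297,136,75,75),c(S,240,372,90,90)]
L=[c(T,389,172,65,65),c(S,355,245,90,90)]
row=lambda r,l:cv2.hconcat([cv2.resize(q,(200,260)) for q in r+[l]])
sq=lambda r,l:cv2.hconcat([cv2.resize(q,(200,200),interpolation=cv2.INTER_AREA) for q in r+[l]])
cv2.imwrite("pics/fin.png",cv2.vconcat([sq(r1,L[0]),sq(r2,L[1])]))
```

```text
(no output)
```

View pics/fin.png

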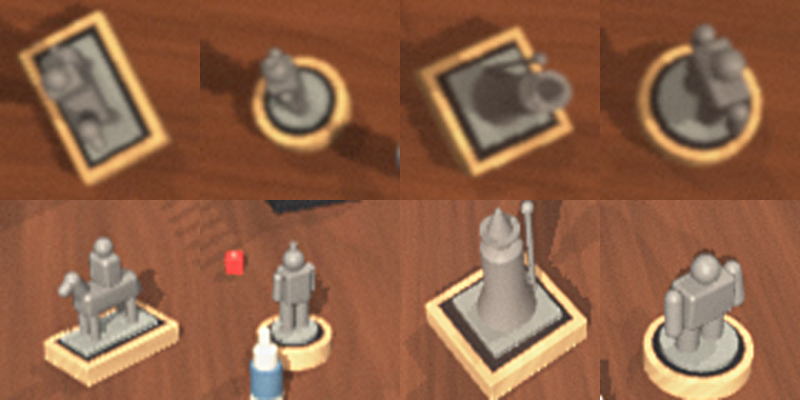

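The final picture shows all four figures upright on their plinths, with black margin around each base and the wizard's and rider's bases lined up with their inlays.

```bash
python3 -c "
from rig import ctrl
print(ctrl.sign_off())"
```

```text
the job is handed in; nothing more can be done
None
```

I set all four figures upright on their matching plinths, centred by camera to within a few millimetres, and handed the job in at about 34 s; the sign-off did not report a verdict.

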